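# Mark the mosaic tamper and hang it up

## Robot

A 6-joint arm with a two-finger parallel gripper is mounted at the origin on the work surface. World frame = base frame: x ahead of the robot, y to its left, z up, the work surface at z = 0. Lengths are in mm, angles in rad, forces in N, time in s.
With the tool pointing down it reaches from about 350 to 975 mm from the base axis. Payload 7.1 kg.
Tool frame: the origin (TCP) lies at the very end of the fingers, on their centre line; the grasp point (between the pads) lies 19 mm behind it; z points along the fingers, y is the line along which they close (so a half turn about z gives the same grasp; the last joint's range is limited). The gripper opens to 88 mm and grips with 3 to 60 N. Pads are 20 mm wide; open, the fingers measure 115 mm over their backs; the gripper's body (75 mm by 178 mm) begins 61 mm behind the grasp point.
Start: joints at [1.244, 0.423, 1.63, -0, 1.089, -0.019], TCP at [189.32, 595.62, 222.675] pointing down, gripper open.
Joint ranges: [-3, 3], [-0.9, 2.11], [0.09, 2.58], [-1.31, 4.45], [0.11, 2.69], [-2.54, 2.54]. Speed limits (rad/s): [2.39, 2.39, 3.01, 3.14, 3.14, 3.14].

## Interface

Orientations are given as a unit quaternion [x, y, z, w].
In Python, from bench import ctrl, optics, workorder gives the robot as it stands.
- The arm moves only by the shell command python3 -m creep 'ROWS'. ROWS is JSON, one flat list of numbers, 5 for each row, row after row: the opening, from 0 (shut) to 1 (fully open), then the shift along the tool's x, y, z in m, then the turn about the tool's z in degrees. A call has 1 to 10 rows; each row is the pose to reach, as a shift and turn from the pose commanded when the call began, along the tool's axes at that moment; what a row does not reach only later rows make up. A row lasts 1/8 s, in which the tool goes at most 62.5 mm and 10.7 degrees, less where a joint would pass 70% of its speed; a pose out of reach is approached as far as the arm can. A call with a gripper value outside its range is refused whole. The fingers move at their own pace and stop on an object; the grip force is fixed at half the most. Time passes only in rows, so rows that repeat a pose let the fingers close. It gives the time, the measured TCP pose, the force, the opening and the grip force at its end, in the units of the state.
- ctrl.state(): the state, without advancing time (a new reading comes with each control period).
- optics.get_image(name): name is "side" or "top" or "wrist"; returns the picture (400x640x3 uint8, red, green, blue); there is no depth.
- optics.get_calibration(name): a dict with "K" (3x3 intrinsics, pixels), "camera_from_world" (4x4, takes a point from world to camera coordinates); the wrist camera has in their place "T_tool_cam" (4x4, takes a point from camera to tool coordinates, whose origin is the TCP and whose axes are the flange's). Camera axes: x right, y up, looking along -z (the intrinsics and any distortion apply to the point x, -y, -z); pixel columns grow to the right and rows downward; lengths in mm; the calibration is good to about 2 mm. A picture is of the moment at which its call begins: read the wrist's pose just before it. get_calibration takes no time and is no camera call.
- workorder.hand_in(): hands the job in; it is judged then, once.
The state is a dict: "t": time; "joint_positions": joint angles; "qd": joint speeds; "tau": joint torques, N m; "eef_pos": TCP position; "ee_rot": TCP orientation; "force": force on the tool from outside, world axes, zero at the start; "torque": the same for the moment, N m; "gripper_width": finger opening in mm; "finger_force": force on a finger pad.
Only numpy, scipy, OpenCV 4.12 (cv2) and the standard library are available. Lean on these libraries where they do the work, as an engineer would, in place of code of your own. Each camera call takes 0.05 s, during which the arm holds its last target. There are 200 camera calls.

## Task

Stamp the wooden hand tamper with the workshop's mark: slide its block under the marker's two hold-down rails, a long side of the block first, and hold it pressed fully home against the stop for two full seconds while the sprung pin bears on it. Then draw it back out, stand it on the bench clear of the marker and let go of it, take it again so that its eye is free, and hang it by the eye on the long peg of the tool rack. Leave the other things on the bench where they are.

Things in the scene. Friction and masses are not known exactly. Their poses are not given: they have to be found in the camera images.
- tamper: Loose wooden hand tamper, about 0.35 kg, standing on the bench: a block 60 mm along x, 90 mm along y, 34 mm high, with an upright flat blade on the middle of its top, 12 mm thick along x, 34 mm wide along y, from z = 34 to 104 mm. A round 20 mm eye goes through the blade along x. Front and back are alike. Origin: centre of the underside, z up.
- tamper_eye (a point): Centre of the eye in the tamper's blade, 88 mm above the tamper's underside on its middle line; the eye's axis is the tamper's x axis.
- marker: Fixed low steel marking fixture. Origin on the bench at the foot of the middle of its stop face (x = 0; 102 mm wide, 34 mm high). Its x axis points into it: the block slides in on the bench along +x from the open side at -x. Block home: its centre at x = -30 mm. Side guides, inner faces at y = +-51 mm, run from x = -70 mm to 0. Behind the stop, from x = 29 mm, the housing is 62 mm high.
- marker_mouth (a point): Middle of the way in at x = -70 mm of the marker, 48 mm above the bench, level with the tops of the two hold-down rails, which lie over the guides from here to the stop, undersides 41 mm up. They leave a 62 mm wide slot, open above, for the blade: fingers on its two flat faces (one behind the other along the marker's x) fit in the slot; fingers on its narrow edges do not.
- marker_stop (a point): Point in the middle of the stop face where the pin comes out, 17 mm above the bench.
- pin (a joint): Travel of the sprung marking pin (12 mm thick, along the marker's x). 0 = out, standing 10 mm proud of the stop face; it grows as the pin is pushed in; 0.010 m = tip flush with the stop face, part fully home. The spring needs about 4.4 N at the start and 8.4 N at flush, and pushes the part back out as soon as it is not held.
- rack: Fixed wooden tool rack, 270 mm long along its y, 180 mm high, on a foot 90 mm deep. Its front face is the plane x = 0 and looks to its -x; origin at bench level in the middle of the front. It carries one long straight steel peg (80 mm, at y = -45 mm) and, at y = +85 mm, a short hook with a small spatula fixed on it. The foot reaches 10 mm in front of the face.
- peg_tip (a point): Free end of the long peg, 170 mm above the bench. The peg is 9 mm thick and points along the rack's -x, rising 12 mm from root to tip.
- peg_root (a point): Where the long peg leaves the rack's front face, 158 mm above the bench.
- tray: Bystander: white plastic tray of grey mosaic stones, 100 x 80 x 50 mm, loose. Origin under its centre.
- stone: Bystander: rough stone block, 55 x 45 x 36 mm, loose. Origin under its centre.
- jar: Bystander: glass jar, 60 mm wide, 90 mm high, loose. Origin under its centre.
- pail: Bystander: white pail of stones, 116 mm wide, 100 mm high, loose. Origin under its centre.
Not all that is in view belongs to the job. Of the things shaped like the tamper, the wooden one is meant.

How it is judged (in metres and radians):
On the way, in this order (a step that is already met when the one before it is completed fails the run):
1. the block is held home in the marker, between the guides and on the bench, with its long side along the stop (within 0.12 rad) and the pin pushed in by more than 8.5 mm, for 1.5 s without a break (value of joint pin above 0.0085 m and x of tamper in the frame of marker between -0.036 and -0.024 m and y of tamper in the frame of marker between -0.012 and 0.012 m and z of tamper in the frame of marker below 0.01 m and angle between the x axis of tamper and the x axis of marker, either way round below 0.12 rad), for 1.5 s.
2. the tamper stands upright on the bench, clear of the marker (its centre more than 95 mm from the stop point), still and let go of, for 0.2 s (horizontal distance between tamper and marker_stop above 0.095 m and height (world z) of tamper below 0.006 m and angle between tamper's own z axis and vertical below 0.1 rad and contact force between the fingers and tamper below 0.1 N and linear speed of tamper below 0.03 m/s), for 0.2 s.
At the end, for the whole second after the job is handed in: The tamper hangs by its eye on the long peg, at rest: eye centre 15 to 78 mm in front of the rack's face, within 12 mm of the peg sideways, 135 to 172 mm above the bench; underside more than 45 mm above the bench; upright within 0.4 rad. The pin is out again (below 2 mm) (x of tamper_eye in the frame of rack between -0.078 and -0.015 m and y of tamper_eye in the frame of rack between -0.057 and -0.033 m and height (world z) of tamper_eye between 0.135 and 0.172 m and height (world z) of tamper above 0.045 m and angle between tamper's own z axis and vertical below 0.4 rad and linear speed of tamper below 0.03 m/s and angular speed of tamper below 0.4 rad/s and value of joint pin below 0.002 m); the robot touches nothing.
It fails at once if a bystander (tray, stone, jar, pail) is pushed more than 30 mm from its place (distance of any of tray, stone, jar, pail from where it was at the start of the episode above 0.03 m).
It also fails if it takes over 70 s, if anything falls off the work surface, if the arm or the gripper's body presses on something with over 40 N, if the wrist force passes 120 N, or if a joint passes its speed limit or range.

## Working session

There is one attempt and no reset: what is moved stays moved. The work goes in short steps, Python scripts to look and compute and a shell command to move; the robot and the scene stay as the last step left them, time stands still between calls to the robot, and variables do not carry over. Pictures are saved under pics/ and viewed, at most 11 in all, crops included, and the job is handed in when it is done.

```bash
mkdir -p pics; ls; cat > h.py <<'E'
import numpy as np, cv2
from bench import ctrl, optics, workorder
from scipy.spatial.transform import Rotation as R
def cal(n, st=None):
    c=optics.get_calibration(n); K=np.array(c["K"],float)
    if n=="wrist":
        st=st or ctrl.state()
        T=np.eye(4);T[:3,:3]=R.from_quat(st["ee_rot"]).as_matrix();T[:3,3]=st["eef_pos"]
        W=T@np.array(c["T_tool_cam"])
    else: W=np.linalg.inv(np.array(c["camera_from_world"]))
    return K,W,c
def ray(n,u,v,st=None):
    K,W,c=cal(n,st)
    d=np.array(c.get("dist",c.get("distortion",np.zeros(5))),float)
    p=cv2.undistortPoints(np.array([[[u,v]]],float),K,d)[0,0]
    return W[:3,3], W[:3,:3]@np.array([p[0],-p[1],-1])
def onz(n,u,v,z,st=None):
    o,d=ray(n,u,v,st); return o+d*(z-o[2])/d[2]
def proj(n,P,st=None):
    K,W,c=cal(n,st); P=np.atleast_2d(P)
    q=(np.linalg.inv(W)@np.c_[P,np.ones(len(P))].T)[:3].T*[1,-1,-1]
    d=np.array(c.get("dist",c.get("distortion",np.zeros(5))),float)
    return cv2.projectPoints(q,np.zeros(3),np.zeros(3),K,d)[0][:,0]
def grab(n,f=None):
    im=cv2.cvtColor(optics.get_image(n),cv2.COLOR_RGB2BGR)
    if f: cv2.imwrite(f"pics/{f}.png",im)
    return im
E
python3 - <<'E'
from h import *
for n in("side","top","wrist"):
    grab(n,n+"0"); c=optics.get_calibration(n); print(n,{k:np.round(np.array(v),3).tolist() if not isinstance(v,str) else v for k,v in c.items()})
print(ctrl.state())
E
```

```text
pics
side {'K': [[502.472, 0.0, 325.825], [0.0, 502.472, 195.758], [0.0, 0.0, 1.0]], 'camera_from_world': [[0.872, -0.489, 0.008, -463.544], [0.312, 0.57, 0.76, -224.53], [-0.376, -0.661, 0.65, -1459.474], [0.0, 0.0, 0.0, 1.0]]}
top {'K': [[377.593, 0.0, 316.577], [0.0, 377.593, 197.432], [0.0, 0.0, 1.0]], 'camera_from_world': [[0.003, -1.0, 0.001, -13.407], [0.993, 0.003, 0.116, -512.529], [-0.116, 0.0, 0.993, -1247.2], [0.0, 0.0, 0.0, 1.0]]}
wrist {'K': [[325.769, 0.0, 322.675], [0.0, 325.769, 198.452], [0.0, 0.0, 1.0]], 'T_tool_cam': [[0.0, 0.96, 0.279, 76.184], [1.0, -0.0, 0.0, 0.78], [0.0, 0.279, -0.96, -161.936], [0.0, 0.0, 0.0, 1.0]]}
{'t': 0.15, 'joint_positions': array([ 1.24401524e+00,  4.23665842e-01,  1.63046984e+00,  1.58077649e-05,
        1.08861730e+00, -1.89804611e-02]), 'qd': array([-0.00221632, -0.00230286, -0.00159452,  0.00037077,  0.0005057 ,
        0.00047756]), 'tau': array([ 2.45733991e-04, -5.44987750e+01, -2.73916340e+01,  6.43993216e-02,
        2.05079047e-02, -7.59565364e-05]), 'eef_pos': array([189.17820439, 595.24495827, 222.09746818]), 'ee_rot': array([ 1.53297103e-01,  9.88179974e-01, -5.70314220e-04, -1.06697067e-04]), 'force': array([0.48598628, 0.03389103, 0.81467246]), 'torque': array([-0.04512835,  0.03916301, -0.01378745]), 'finger_force': 0.0, 'gripper_width': 88.31254572033619}
```

View pics/top0.png

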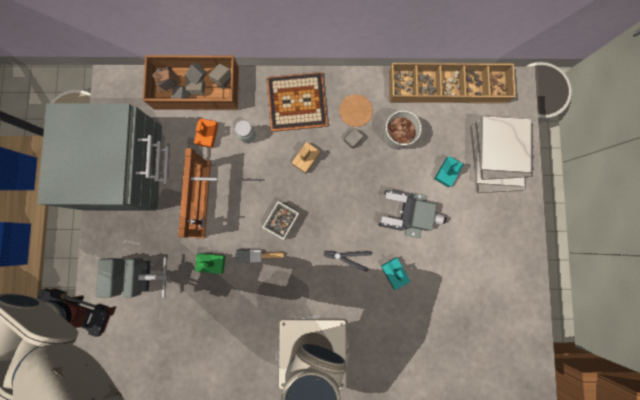

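View pics/side0.png

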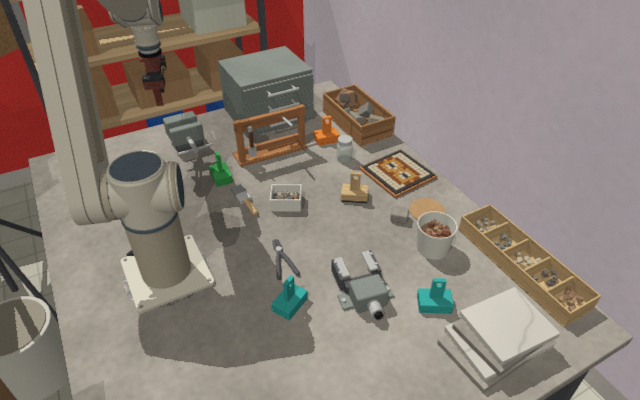

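The candidates shaped like the tamper, by top-view pixels, are wood (306,156), orange (205,132), green (208,262) and teal (448,171) and (396,272). Wood-coloured (306,156) fits. I'll confirm it, the marker (412,212) and the rack (195,192) in one enlarged crop.

```bash
python3 - <<'E'
from h import *
t=cv2.imread("pics/top0.png"); s=cv2.imread("pics/side0.png")
f=lambda im,x,y,w,h,W,H: cv2.resize(im[y:y+h,x:x+w],(W,H),interpolation=cv2.INTER_CUBIC)
a=np.hstack([f(t,280,130,67,50,400,300),f(t,373,180,80,60,400,300)])
b=np.hstack([f(s,320,165,107,80,400,300) if 0 else f(s,325,240,93,70,400,300),f(t,165,140,80,100,400,300) if 0 else f(t,165,140,133,100,400,300)])
cv2.imwrite("pics/crop1.png",np.vstack([a,b]))
E
```

```text
(no output)
```

View pics/crop1.png

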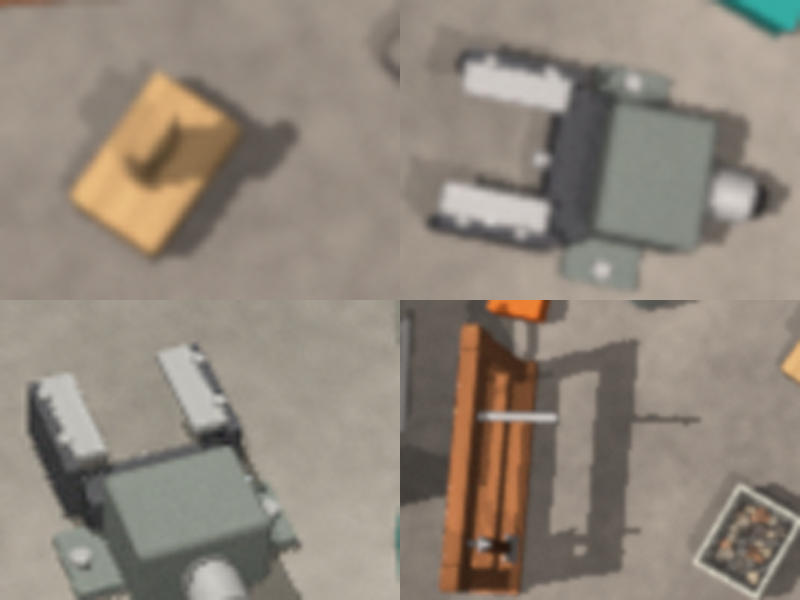

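The crop confirms the wooden tamper: block corners near (158,70) and (240,125), with its blade showing. It also shows the marker's two pale rails with the pin at (542,160) between them, and the rack's bare peg from (478,415) to (557,418). Next I'll measure.

```bash
python3 - <<'E'
from h import *
t=cv2.imread("pics/top0.png")
hsv=cv2.cvtColor(t,cv2.COLOR_BGR2HSV)
def cont(m,x,y,w,h,n):
    k=np.zeros_like(m);k[y:y+h,x:x+w]=m[y:y+h,x:x+w]
    c=sorted(cv2.findContours(k,cv2.RETR_EXTERNAL,cv2.CHAIN_APPROX_NONE)[0],key=cv2.contourArea)[::-1][:n]
    return c
m=cv2.inRange(hsv,(8,70,60),(30,255,255))
def rect(c,z):
    P=np.array([onz("top",*(p[0]),z)[:2] for p in c],np.float32)
    return cv2.minAreaRect(P)
for c in cont(m,285,135,45,45,1):
    r=rect(c,34); print("tamper",r, cv2.boxPoints(r).round(1).tolist())
m=cv2.inRange(hsv,(0,0,165),(180,45,255))
for c in cont(m,378,182,32,50,2):
    r=rect(c,48); print("rail",r,cv2.boxPoints(r).round(1).tolist(),cv2.boundingRect(c))
pin=onz("top",373+542-400 if 0 else 373+142/5,180+160/5,17); print("pin",pin)
m=cv2.inRange(hsv,(0,0,150),(180,50,255))
for c in cont(m,180,170,50,20,3):
    print("peg",cv2.boundingRect(c),cv2.minAreaRect(c))
print("root",onz("top",165+478/3.008-400/3.008,180-140+140+ (415-300)/3-1.5,158),"tip",onz("top",165+157/3.008,140+118/3-.5,170))
E
```

```text
tamper ((651.6429443359375, 25.72854995727539), (64.65203094482422, 94.04803466796875), 55.715633392333984) [[594.5999755859375, 25.5], [672.2999877929688, -27.5], [708.7000122070312, 25.899999618530273], [631.0, 78.9000015258789]]
rail ((514.2703857421875, -276.239013671875), (67.70535278320312, 24.943679809570312), 80.62114715576172) [[496.3999938964844, -307.6000061035156], [521.0999755859375, -311.70001220703125], [532.0999755859375, -244.89999389648438], [507.5, -240.8000030517578]] (386, 192, 21, 10)
rail ((431.5840759277344, -258.7615966796875), (67.6246566772461, 24.021467208862305), 80.71282196044922) [[414.29998779296875, -290.20001220703125], [438.0, -294.1000061035156], [448.8999938964844, -227.3000030517578], [425.20001220703125, -223.5]] (381, 217, 21, 10)
pin [ 465.17070768 -300.37021583   17.        ]
peg (218, 170, 11, 20) ((223.0, 179.5), (19.0, 10.0), 90.0)
peg (194, 177, 23, 4) ((204.99624633789062, 178.5748291015625), (22.022491455078125, 2.247192859649658), 2.8624050617218018)
root [437.28302022 367.80609544 158.        ] tip [551.81412505 289.21417848 170.        ]
```

```bash
cat >> h.py <<'E'
def toolmove(p, yaw=None, st=None):
    "shift in tool axes (m) and turn (deg) to reach world p mm with tool y at yaw deg (mod 180)"
    st=st or ctrl.state(); M=R.from_quat(st["ee_rot"]).as_matrix()
    d=M.T@(np.array(p,float)-st["eef_pos"])/1000
    y0=np.degrees(np.arctan2(M[1,1],M[0,1])); tn=0
    if yaw is not None: tn=-(((yaw-y0)+90)%180-90)
    return d.round(4), round(tn,1), "yaw",round(y0,1)
E
python3 - <<'E'
from h import *
print(toolmove([651.6-60,25.7,230],55.7),toolmove([651.6,25.7,230],55.7))
for px in [(191.3,178.2),(193.5,178.3)]: print("root",onz("top",*px,158))
for px in [(217.2,179.3),(216.8,179)]: print("tip",onz("top",*px,170))
E
python3 -m creep '[1,0,0,-0.06,0, 1,-0.06,-0.04,-0.06,5, 1,-0.12,-0.08,-0.06,10, 1,-0.17,-0.11,-0.06,17, 1,-0.22,-0.145,-0.06,17, 1,-0.27,-0.175,-0.06,17, 1,-0.32,-0.21,-0.06,17, 1,-0.37,-0.24,-0.06,17, 1,-0.42,-0.275,-0.06,17, 1,-0.47,-0.305,-0.06,17]'
```

```text
(array([-0.5561, -0.4209, -0.0074]), np.float64(16.7), 'yaw', np.float64(72.4)) (array([-0.6132, -0.4027, -0.0075]), np.float64(16.7), 'yaw', np.float64(72.4))
root [555.49332417 371.6348541  158.        ]
root [555.20702945 364.89696476 158.        ]
tip [550.38502482 289.14807973 170.        ]
tip [551.29952668 290.38890473 170.        ]
t: 1.4
eef_pos: [545.7, 160.6, 282.6]
ee_rot: [0.298, 0.955, 0.0, -0.0]
force: [0.5, 0.4, 0.1]
gripper_width: 87.9
finger_force: 0.0
```

```bash
python3 - <<'E'
from h import *
print(toolmove([651.6,25.7,190],55.7))
E
```

```text
(array([-0.1638, -0.0508,  0.0926]), np.float64(-0.4), 'yaw', np.float64(55.3))
```

```bash
python3 -m creep '[1,-0.05,-0.017,0.02,0, 1,-0.1,-0.034,0.05,0, 1,-0.14,-0.044,0.08,0, 1,-0.164,-0.051,0.093,0, 1,-0.164,-0.051,0.093,0, 1,-0.164,-0.051,0.093,0]'
python3 - <<'E'
from h import *
st=ctrl.state(); im=grab("wrist","w1")
hsv=cv2.cvtColor(im,cv2.COLOR_BGR2HSV); m=cv2.inRange(hsv,(8,70,90),(30,255,255))
c=max(cv2.findContours(m,cv2.RETR_EXTERNAL,cv2.CHAIN_APPROX_NONE)[0],key=cv2.contourArea)
P=np.array([onz("wrist",*p[0],34,st)[:2] for p in c],np.float32); r=cv2.minAreaRect(P)
print(r,cv2.boxPoints(r).round(1).tolist(),cv2.boundingRect(c),st["eef_pos"])
E
```

```text
t: 2.15
eef_pos: [650.6, 28.3, 190.5]
ee_rot: [0.297, 0.955, 0.0, 0.0]
force: [-1.1, -0.1, -0.1]
gripper_width: 88.0
finger_force: 0.0
((653.1177978515625, 27.075241088867188), (59.615882873535156, 91.21861267089844), 55.562129974365234) [[598.5999755859375, 28.299999237060547], [673.9000244140625, -23.299999237060547], [707.5999755859375, 25.899999618530273], [632.4000244140625, 77.5]] (292, 140, 61, 89) [650.64507904  28.29717877 190.53544105]
```

View pics/w1.png

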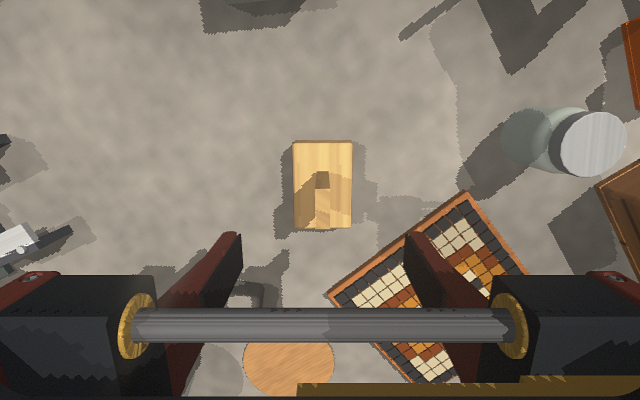

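The block sits upright in the view at (292–353, 140–229), between the fingers, with no fault to fix. Descending and gripping the blade's flat faces.

```bash
python3 - <<'E'
from h import *
print(toolmove([653.1,27.1,42],55.6))
E
```

```text
(array([-0.0027,  0.    ,  0.1489]), np.float64(-0.2), 'yaw', np.float64(55.4))
```

```bash
python3 -m creep '[1,-0.003,0,0.04,0, 1,-0.003,0,0.08,0, 1,-0.003,0,0.12,0, 1,-0.003,0,0.14,0, 1,-0.003,0,0.149,0, 0.1,-0.003,0,0.149,0, 0,-0.003,0,0.149,0, 0,-0.003,0,0.149,0, 0,-0.003,0,0.149,0, 0,-0.003,0,0.149,0]'
python3 -m creep '[0,0,0,0,0, 0,0,0,0,0, 0,0,0,-0.01,0, 0,0,0,-0.04,0, 0,0,0,-0.08,0, 0,0,0,-0.08,0]'
python3 - <<'E'
from h import *
s=ctrl.state();print(s["eef_pos"],s["gripper_width"],s["finger_force"],s["joint_positions"])
a=np.radians(-100.5);ax=np.array([np.cos(a),np.sin(a)]);stop=np.array([472.9,-267.5])+35*ax
for x in (-220,-150): print(x,stop+x*ax,toolmove([*(stop+x*ax),122],-100.5))
E
```

```text
t: 3.45
eef_pos: [653.4, 25.6, 41.0]
ee_rot: [0.298, 0.955, 0.0, 0.0]
force: [-0.7, -0.3, -0.7]
gripper_width: 41.2
finger_force: 0.0
t: 4.2
eef_pos: [655.4, 25.7, 123.8]
ee_rot: [0.298, 0.955, 0.001, 0.003]
force: [0.5, 0.1, -3.8]
gripper_width: 11.8
finger_force: 30.0
[655.40823228  25.74008269 123.82286648] 11.832423261281617 29.998514644466923 [ 2.10989378e-02  5.81100108e-01  1.62349570e+00  2.80280728e-05
  9.30966745e-01 -9.45201676e-01]
-220 [506.61357222 -85.5978421 ] (array([ 0.0592, -0.1762,  0.0009]), np.float64(-24.1), 'yaw', np.float64(55.4))
-150 [ 493.85708543 -154.42568563] (array([ 0.0305, -0.2401,  0.0008]), np.float64(-24.1), 'yaw', np.float64(55.4))
```

```bash
python3 -m creep '[0,0.01,-0.03,0,-8, 0,0.02,-0.07,0,-16, 0,0.035,-0.11,0,-24, 0,0.05,-0.15,0,-24, 0,0.059,-0.176,0,-24, 0,0.059,-0.176,0,-24, 0,0.059,-0.176,0,-24, 0,0.059,-0.176,0,-24]'
python3 - <<'E'
from h import *
st=ctrl.state(); im=grab("wrist","w2"); print(st["eef_pos"],toolmove(st["eef_pos"],-100.5))
hsv=cv2.cvtColor(im,cv2.COLOR_BGR2HSV); m=cv2.inRange(hsv,(0,0,165),(180,45,255))
for c in sorted(cv2.findContours(m,cv2.RETR_EXTERNAL,cv2.CHAIN_APPROX_NONE)[0],key=cv2.contourArea)[::-1][:5]:
    P=np.array([onz("wrist",*p[0],48,st)[:2] for p in c],np.float32); r=cv2.minAreaRect(P)
    print(np.round(r[0],1),np.round(r[1],1),r[2],cv2.boxPoints(r).round(1).tolist(),cv2.boundingRect(c))
E
```

```text
t: 5.2
eef_pos: [505.4, -85.2, 120.4]
ee_rot: [0.092, 0.996, 0.0, 0.0]
force: [0.6, 0.4, -4.2]
gripper_width: 11.9
finger_force: 30.0
[505.40181071 -85.15535904 120.37717335] (array([-0.0001, -0.    ,  0.    ]), np.float64(-0.1), 'yaw', np.float64(79.4))Traceback (most recent call last):
  File "<stdin>", line 5, in <module>
  File "h.py", line 18, in onz
    o,d=ray(n,u,v,st); return o+d*(z-o[2])/d[2]
        ~~~^^^^^^^^^^
  File "h.py", line 13, in ray
    K,W,c=cal(n,st)
          ~~~^^^^^^
  File "h.py", line 5, in cal
    c=optics.get_calibration(n); K=np.array(c["K"],float)
ValueError: time passes only in moves, steps and waits
```

View pics/w2.png

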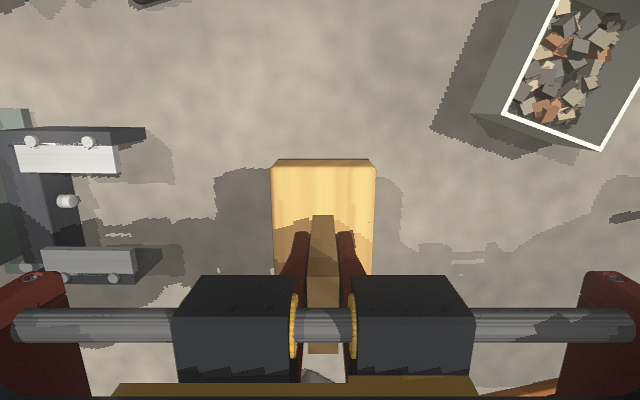

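The marker's rails are at left, at (15–120,145–172) in the light and (43–137,247–273) in shade, with the pin at (67,201). The block is held square in the grip at (272–376,160+).

```bash
sed -i 's/^def cal(/C={}\ndef gc(n):\n    if n not in C: C[n]=optics.get_calibration(n)\n    return C[n]\ndef cal(/; s/c=optics.get_calibration(n); K/c=gc(n); K/' h.py
python3 - <<'E'
from h import *
st=ctrl.state(); im=cv2.imread("pics/w2.png")
g=cv2.cvtColor(im,cv2.COLOR_BGR2GRAY)
gx=g.astype(int)
print(g[160,0:130:4].tolist(),g[130:190:2,70].tolist()); print(g[255,30:150:4].tolist(),g[235:290:2,90].tolist())
hsv=cv2.cvtColor(im,cv2.COLOR_BGR2HSV)
for (x,y,w,h,lo,hi) in [(5,140,125,40,170,255),(30,240,115,40,115,190)]:
    m=np.zeros_like(g); m[y:y+h,x:x+w]=cv2.inRange(hsv,(0,0,lo),(180,22,hi))[y:y+h,x:x+w]
    c=max(cv2.findContours(m,cv2.RETR_EXTERNAL,cv2.CHAIN_APPROX_NONE)[0],key=cv2.contourArea)
    P=np.array([onz("wrist",*p[0],48,st)[:2] for p in c],np.float32); r=cv2.minAreaRect(P)
    print(np.round(r[0],1),np.round(r[1],1),r[2],cv2.boxPoints(r).round(1).tolist(),cv2.boundingRect(c))
print("pin base end",onz("wrist",59,201,17,st), "tip", onz("wrist",77,201,17,st))
E
```

```text
[86, 84, 97, 99, 92, 214, 215, 214, 215, 214, 214, 215, 218, 217, 218, 219, 221, 221, 221, 222, 221, 223, 222, 224, 224, 222, 222, 222, 224, 131, 145, 145, 146] [80, 111, 110, 108, 108, 108, 107, 114, 224, 220, 222, 221, 215, 219, 219, 221, 222, 221, 222, 224, 226, 235, 45, 65, 64, 63, 64, 63, 65, 63]
[50, 59, 61, 136, 139, 139, 139, 141, 139, 140, 139, 139, 139, 140, 139, 142, 141, 140, 141, 140, 141, 142, 142, 139, 141, 90, 83, 56, 58, 61] [87, 85, 86, 87, 86, 86, 99, 98, 146, 139, 142, 143, 139, 138, 139, 141, 138, 141, 143, 101, 65, 63, 64, 61, 62, 111, 108, 109]
[ 432.1 -260.3] [70.2 23.2] 79.42189025878906 [[414.29998779296875, -292.70001220703125], [437.1000061035156, -296.8999938964844], [449.8999938964844, -227.89999389648438], [427.1000061035156, -223.6999969482422]] (14, 140, 102, 33)
[ 516.9 -277.3] [70.1 25.2] 77.89852142333984 [[497.20001220703125, -308.8999938964844], [521.9000244140625, -314.20001220703125], [536.5999755859375, -245.60000610351562], [511.8999938964844, -240.3000030517578]] (40, 250, 93, 30)
pin base end [ 467.41837246 -305.49160251   17.        ] tip [ 470.22804948 -290.43935784   17.        ]
```

```bash
python3 - <<'E'
from h import *
u=np.array([np.cos(np.radians(-101.3)),np.sin(np.radians(-101.3))]); s=np.array([467.6,-303.1])
print(toolmove([*(s-150*u),44],78.7))
E
```

```text
(array([-0.0048, -0.0712,  0.0764]), np.float64(0.7), 'yaw', np.float64(79.4))
```

```bash
python3 -m creep '[0,-0.005,-0.03,0.02,0.7, 0,-0.005,-0.06,0.05,0.7, 0,-0.005,-0.071,0.07,0.7, 0,-0.005,-0.071,0.074,0.7, 0,-0.005,-0.071,0.076,0.7, 0,-0.005,-0.071,0.076,0.7]'
python3 -m creep '[0,0,0,0.001,0, 0,0,0,0.002,0, 0,0,0,0.003,0, 0,0,0,0.003,0]'
```

```text
t: 6.0
eef_pos: [496.8, -157.4, 47.3]
ee_rot: [0.098, 0.995, -0.001, 0.0]
force: [-12.3, -7.4, 29.0]
gripper_width: 12.2
finger_force: 30.0
t: 6.5
eef_pos: [498.5, -157.8, 45.6]
ee_rot: [0.098, 0.995, -0.001, 0.002]
force: [-13.1, -7.0, 40.8]
gripper_width: 12.4
finger_force: 30.0
```

```bash
python3 -m creep '[0,0,0,-0.003,0, 0,0,0,-0.006,0, 0,0,0,-0.006,0]'
python3 -m creep '[0,0,0,0.001,0, 0,0,0,0.001,0]'
python3 -m creep '[0,0,0,0.001,0, 0,0,0,0.001,0]'
python3 - <<'E'
from h import *
st=ctrl.state();print(st["eef_pos"],st["torque"]); w=grab("wrist"); s=grab("side")
cv2.imwrite("pics/c3.png",np.vstack([cv2.resize(w[100:400,120:560],(660,290) if 0 else (440,300)),cv2.resize(s[190:330,280:485],(440,300),interpolation=cv2.INTER_CUBIC)]))
E
```

```text
t: 6.88
eef_pos: [496.6, -156.0, 47.4]
ee_rot: [0.099, 0.995, 0.0, -0.0]
force: [-0.8, -0.2, -4.8]
gripper_width: 12.2
finger_force: 30.0
t: 7.12
eef_pos: [496.2, -156.1, 46.2]
ee_rot: [0.099, 0.995, 0.0, -0.0]
force: [0.4, -0.2, -4.4]
gripper_width: 11.9
finger_force: 30.0
t: 7.38
eef_pos: [496.4, -156.2, 45.9]
ee_rot: [0.099, 0.995, 0.0, -0.0]
force: [-3.0, 1.6, 2.0]
gripper_width: 11.9
finger_force: 30.0
[ 496.35269491 -156.20918004   45.89113634] [0.21343097 0.2071665  0.01148204]
```

View pics/c3.png

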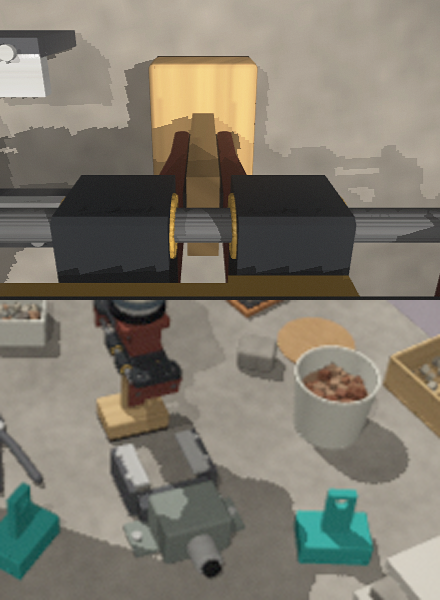

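The top half shows the block square in the grip, and the lower (side) half shows it standing flat on the bench right before the marker's mouth. Sliding in.

```bash
python3 -m creep '[0,-0.001,-0.01,0,0, 0,-0.001,-0.025,0,0, 0,-0.001,-0.04,0,0, 0,-0.001,-0.055,0,0, 0,-0.001,-0.065,0,0, 0,-0.001,-0.065,0,0]'
python3 -m creep '[0,0,-0.01,0,0, 0,0,-0.02,0,0, 0,0,-0.03,0,0, 0,0,-0.035,0,0, 0,0,-0.035,0,0]'
```

```text
t: 8.22
eef_pos: [484.6, -221.8, 45.8]
ee_rot: [0.099, 0.995, -0.001, 0.0]
force: [-1.7, -3.2, 2.4]
gripper_width: 11.9
finger_force: 30.0
t: 8.85
eef_pos: [477.8, -254.8, 45.8]
ee_rot: [0.099, 0.995, -0.0, 0.0]
force: [-0.8, 0.9, 4.3]
gripper_width: 11.9
finger_force: 30.0
```

```bash
python3 -m creep '[0,0,-0.005,0,0, 0,0,-0.01,0,0, 0,0,-0.014,0,0, 0,0,-0.017,0,0, 0,0,-0.017,0,0]'
python3 -m creep '[0,0,-0.001,0,0, 0,0,-0.002,0,0, 0,0,-0.002,0,0]'
```

```text
t: 9.48
eef_pos: [474.7, -269.9, 45.8]
ee_rot: [0.099, 0.995, 0.001, -0.0]
force: [2.2, 10.0, 6.4]
gripper_width: 11.9
finger_force: 30.0
t: 9.85
eef_pos: [474.4, -271.4, 45.9]
ee_rot: [0.099, 0.995, 0.001, -0.0]
force: [3.2, 11.8, 7.5]
gripper_width: 11.8
finger_force: 30.0
```

```bash
python3 -m creep '[0,0,-0.001,0,0, 0,0,-0.002,0,0, 0,0,-0.002,0,0]'
python3 -m creep '[0,0,-0.001,0,0, 0,0,-0.002,0,0, 0,0,-0.002,0,0]'
```

```text
t: 10.22
eef_pos: [474.0, -273.3, 45.9]
ee_rot: [0.099, 0.995, 0.001, -0.0]
force: [3.0, 13.5, 7.8]
gripper_width: 12.0
finger_force: 30.0
t: 10.6
eef_pos: [473.8, -274.6, 45.9]
ee_rot: [0.099, 0.995, 0.002, -0.0]
force: [4.4, 15.8, 9.3]
gripper_width: 11.9
finger_force: 30.0
```

```bash
python3 -m creep '[0,0,-0.001,0,0, 0,0,-0.002,0,0, 0,0,-0.002,0,0]'
python3 - <<'E'
from h import *
st=ctrl.state(); w=grab("wrist"); s=grab("side"); 
cv2.imwrite("pics/c4.png",np.vstack([cv2.resize(w[100:340,160:480],(640,300) if 0 else (400,300)),cv2.resize(s[230:320,310:430],(400,300),interpolation=cv2.INTER_CUBIC)]))
print(st["eef_pos"],st["torque"])
E
```

```text
t: 10.98
eef_pos: [473.7, -274.7, 46.0]
ee_rot: [0.099, 0.995, 0.003, -0.0]
force: [8.9, 27.3, 12.5]
gripper_width: 12.0
finger_force: 30.0
[ 473.7119145  -274.68530158   45.96916184] [ 4.85375425 -1.89577462  0.16129033]
```

View pics/c4.png

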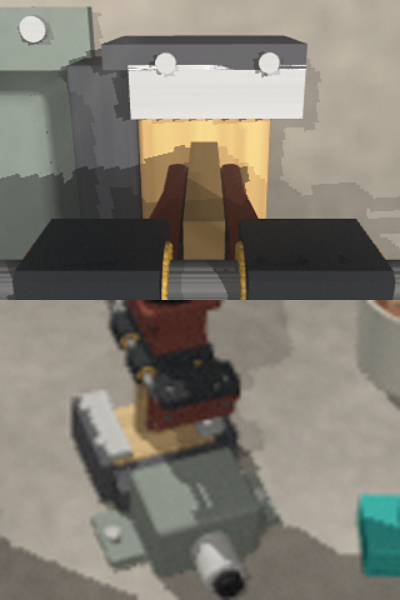

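Force jumps to 29 N with y stalled at −274.7, which is the predicted home. The picture shows the block's edge against the stop (crop x≈138) with the blade upright. Holding.

```bash
python3 -m creep '[0,0,0,0,0, 0,0,0,0,0, 0,0,0,0,0, 0,0,0,0,0, 0,0,0,0,0, 0,0,0,0,0, 0,0,0,0,0, 0,0,0,0,0, 0,0,0,0,0, 0,0,0,0,0]'
python3 -m creep '[0,0,0,0,0, 0,0,0,0,0, 0,0,0,0,0, 0,0,0,0,0, 0,0,0,0,0, 0,0,0,0,0, 0,0,0,0,0, 0,0,0,0,0, 0,0,0,0,0, 0,0,0,0,0]'
python3 -m creep '[0,0,0.01,0,0, 0,0,0.03,0,0, 0,0,0.06,0,0, 0,0,0.09,0,0, 0,0,0.12,0,0, 0,0,0.14,0,0, 0,0,0.15,0,0, 0,0,0.15,0,0]'
```

```text
t: 12.32
eef_pos: [473.7, -274.7, 46.0]
ee_rot: [0.099, 0.995, 0.003, -0.0]
force: [8.0, 26.8, 11.3]
gripper_width: 11.7
finger_force: 30.0
t: 13.58
eef_pos: [473.7, -274.7, 46.0]
ee_rot: [0.099, 0.995, 0.003, -0.0]
force: [7.2, 26.9, 12.7]
gripper_width: 11.8
finger_force: 30.0
t: 14.58
eef_pos: [502.7, -131.0, 45.8]
ee_rot: [0.098, 0.995, 0.0, 0.0]
force: [0.5, 4.6, 5.0]
gripper_width: 11.7
finger_force: 30.0
```

```bash
python3 -m creep '[0.3,0,0,0,0, 0.6,0,0,0,0, 1,0,0,0,0, 1,0,0,0,0, 1,0,0,0,0, 1,0,0,-0.02,0, 1,0,0,-0.06,0, 1,0,0,-0.1,0, 1,0,0,-0.12,0, 1,0,0,-0.12,0]'
python3 - <<'E'
from h import *
st=ctrl.state(); im=grab("wrist","w5"); t=grab("top","t5")
hsv=cv2.cvtColor(im,cv2.COLOR_BGR2HSV); m=cv2.inRange(hsv,(8,70,60),(30,255,255)); m[:,:180]=0; m[:,460:]=0
c=max(cv2.findContours(m,cv2.RETR_EXTERNAL,cv2.CHAIN_APPROX_NONE)[0],key=cv2.contourArea)
P=np.array([onz("wrist",*p[0],34,st)[:2] for p in c],np.float32); r=cv2.minAreaRect(P)
print(r,cv2.boundingRect(c),st["eef_pos"],st["gripper_width"],st["joint_positions"])
# peg in top view
g=cv2.cvtColor(t,cv2.COLOR_BGR2GRAY); print(g[172:186,188:222:1].tolist())
E
```

```text
t: 15.82
eef_pos: [503.4, -132.3, 167.1]
ee_rot: [0.099, 0.995, -0.0, 0.002]
force: [0.2, -0.4, -0.8]
gripper_width: 87.8
finger_force: 0.0
((501.640869140625, -130.18191528320312), (59.77278518676758, 92.27823638916016), 78.9293441772461) (291, 136, 67, 97) [ 503.37477418 -132.27640305  167.12292996] 87.78706327522971 [-2.79830062e-01  3.46253722e-01  1.90500493e+00 -1.21574205e-05
  8.86843019e-01 -1.65278198e+00]
[[128, 91, 56, 48, 46, 61, 79, 91, 107, 127, 133, 122, 81, 51, 56, 62, 67, 66, 69, 67, 62, 58, 64, 70, 73, 74, 73, 73, 75, 88, 119, 128, 132, 132], [128, 86, 54, 47, 49, 61, 80, 93, 115, 130, 135, 124, 82, 52, 57, 64, 65, 67, 67, 67, 63, 58, 64, 74, 74, 72, 73, 74, 76, 89, 120, 131, 132, 132], [126, 85, 52, 46, 48, 62, 79, 94, 116, 132, 135, 122, 81, 53, 57, 63, 65, 68, 66, 69, 64, 56, 68, 74, 74, 74, 73, 73, 75, 90, 121, 132, 133, 131], [123, 82, 51, 47, 50, 63, 80, 96, 118, 132, 133, 115, 74, 54, 60, 63, 67, 67, 67, 67, 63, 58, 69, 74, 73, 72, 72, 71, 75, 92, 124, 134, 132, 129], [124, 81, 52, 54, 58, 74, 90, 107, 128, 136, 134, 117, 83, 70, 73, 73, 76, 74, 75, 75, 69, 
[... 779 characters left out ...]
3, 65, 76, 105, 114, 113, 104, 85, 73, 69, 66, 76, 83, 82, 83, 85, 83, 83, 95, 118, 126, 128, 130], [94, 59, 48, 47, 57, 79, 86, 102, 127, 136, 128, 91, 64, 77, 106, 116, 113, 90, 72, 65, 59, 61, 69, 69, 72, 74, 74, 74, 85, 110, 121, 126, 127, 128], [92, 58, 47, 47, 58, 79, 90, 107, 130, 137, 128, 90, 63, 84, 109, 118, 112, 85, 68, 65, 60, 61, 69, 70, 70, 72, 75, 74, 88, 115, 126, 125, 126, 127], [90, 58, 45, 46, 60, 81, 91, 110, 131, 137, 127, 86, 65, 91, 113, 116, 111, 85, 71, 65, 59, 64, 69, 70, 72, 73, 73, 74, 89, 118, 128, 127, 127, 129], [87, 54, 45, 50, 61, 79, 95, 115, 133, 137, 126, 85, 68, 100, 115, 118, 112, 86, 69, 66, 57, 62, 68, 71, 71, 73, 74, 75, 89, 119, 129, 129, 128, 129]]
```

```bash
python3 -m creep '[1,0,0,0,10, 1,0,0,0,20, 1,0,0,0,30, 1,0,0,0,40, 1,0,0,0,50, 1,0,0,0,60, 1,0,0,0,70, 1,0,0,0,80, 1,0,0,0,90, 1,0,0,0,90]'
python3 - <<'E'
from h import *
st=ctrl.state(); im=grab("wrist","w6")
hsv=cv2.cvtColor(im,cv2.COLOR_BGR2HSV); m=cv2.inRange(hsv,(8,70,60),(30,255,255)); m[:,:180]=0; m[:,460:]=0
c=max(cv2.findContours(m,cv2.RETR_EXTERNAL,cv2.CHAIN_APPROX_NONE)[0],key=cv2.contourArea)
P=np.array([onz("wrist",*p[0],34,st)[:2] for p in c],np.float32); r=cv2.minAreaRect(P)
print(r,cv2.boundingRect(c),toolmove([501.6,-130.2,50],168.9))
E
```

```text
t: 17.18
eef_pos: [501.5, -131.8, 164.2]
ee_rot: [0.773, 0.634, -0.001, -0.001]
force: [-0.6, -0.1, -0.0]
gripper_width: 87.9
finger_force: 0.0
((502.7499694824219, -129.61734008789062), (64.86363220214844, 89.27102661132812), 78.77872467041016) (275, 153, 98, 69) (array([ 1.500e-03, -1.000e-04,  1.144e-01]), np.float64(-0.0), 'yaw', np.float64(-11.1))
```

```bash
python3 -m creep '[1,0.0015,0,0.03,0, 1,0.0015,0,0.07,0, 1,0.0015,0,0.1,0, 1,0.0015,0,0.114,0, 1,0.0015,0,0.114,0, 0.3,0.0015,0,0.114,0, 0,0.0015,0,0.114,0, 0,0.0015,0,0.114,0, 0,0.0015,0,0.114,0, 0,0.0015,0,0.114,0]'
python3 -m creep '[0,0,0,0,0, 0,0,0,-0.01,0, 0,0,0,-0.05,0, 0,0,0,-0.1,0, 0,0,0,-0.15,0, 0,0,0,-0.15,0, 0,0,0,-0.15,0]'
python3 - <<'E'
from h import *
# approach: eye ~60mm in front of the peg tip, lined up with the peg (rack x axis at 87.5 deg)
tip=np.array([551.5,290.5]);u=np.array([np.cos(np.radians(87.5)),np.sin(np.radians(87.5))])
print(toolmove([*(tip-90*u),200],-2.5),ctrl.state()["joint_positions"],ctrl.state()["gripper_width"])
E
```

```text
t: 18.48
eef_pos: [502.7, -130.5, 51.8]
ee_rot: [0.773, 0.634, 0.0, 0.0]
force: [0.6, 0.8, -0.4]
gripper_width: 41.5
finger_force: 0.0
t: 19.35
eef_pos: [501.6, -130.2, 200.8]
ee_rot: [0.773, 0.634, -0.0, -0.001]
force: [0.3, -0.4, -4.5]
gripper_width: 33.7
finger_force: 30.0
(array([ 0.3334, -0.02  ,  0.0009]), np.float64(-8.8), 'yaw', np.float64(-11.3)) [-2.76946080e-01  2.96844611e-01  1.88142965e+00  4.72673822e-06
  9.64893869e-01 -7.91030786e-02] 33.716118570345955
```

```bash
python3 -m creep '[0,0.04,-0.003,0,-3, 0,0.1,-0.006,0,-6, 0,0.16,-0.01,0,-8.8, 0,0.22,-0.013,0,-8.8, 0,0.27,-0.016,0,-8.8, 0,0.31,-0.018,0,-8.8, 0,0.333,-0.02,0,-8.8, 0,0.333,-0.02,0,-8.8, 0,0.333,-0.02,0,-8.8]'
python3 - <<'E'
from h import *
st=ctrl.state(); w=grab("wrist","w7"); t=grab("top","t7"); grab("side","s7"); print(st["eef_pos"],st["ee_rot"])
cv2.imwrite("pics/c7.png",np.vstack([w[:,60:620][0:330],cv2.resize(cv2.imread("pics/s7.png")[90:220,200:470],(560,270),interpolation=cv2.INTER_CUBIC)]))
E
```

```text
t: 20.48
eef_pos: [547.8, 198.7, 200.7]
ee_rot: [0.723, 0.691, -0.001, -0.0]
force: [0.3, 0.1, -4.6]
gripper_width: 34.3
finger_force: 30.0
[547.81609511 198.67678749 200.7335838 ] [ 7.22733466e-01  6.91125907e-01 -1.11920264e-03 -2.55299252e-04]
```

View pics/c7.png

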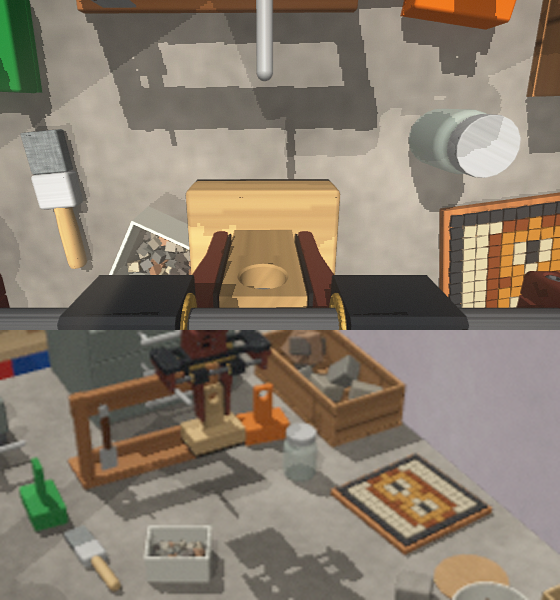

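The peg tip is at full-frame (324,75), with the peg running vertically up the picture in line with the eye at (323,277). The tray and jar are untouched. Now the numbers.

```bash
python3 - <<'E'
from h import *
st=ctrl.state(); im=cv2.imread("pics/w7.png"); M=R.from_quat(st["ee_rot"]).as_matrix(); p=np.array(st["eef_pos"])
tl=lambda P: (M.T@(P-p)).round(1)
g=cv2.cvtColor(im,cv2.COLOR_BGR2GRAY)
for r in (5,40,70): 
    row=g[r,300:350].astype(int); e=np.diff(row); a,b=np.argmax(e),np.argmin(e); c=300+(a+b)/2+.5
    print(r,c,b-a,"tool",tl(onz("wrist",c,r,170-(75-r)*.08,st)))
for v in(78,80,82): print("tip",v,tl(onz("wrist",324,v,170,st)),onz("wrist",324,v,170,st))
# eye: outline on the front blade face (tool x=+6)
for v in (264,291):
    o,d=ray("wrist",323,v,st); o=M.T@(o-p); d=M.T@d; q=o+d*(6-o[0])/d[0]; print("eye edge",v,q.round(1))
for v in (230,):
    o,d=ray("wrist",323,v,st); o=M.T@(o-p); d=M.T@d; q=o+d*(6-o[0])/d[0]; print("row",v,q.round(1))
E
```

```text
5 323.5 16 tool [128.6   0.8  37.1]
40 324.0 15 tool [110.7   1.1  34.3]
70 332.0 -1 tool [95.1  5.6 31.9]
tip 78 [90.9  1.1 31.5] [553.63629618 289.38378354 170.        ]
tip 80 [89.8  1.1 31.5] [553.58951938 288.33299204 170.        ]
tip 82 [88.8  1.1 31.5] [553.54259131 287.27880237 170.        ]
eye edge 264 [  6.    0.5 -25.9]
eye edge 291 [  6.    0.5 -48.5]
row 230 [ 6.   0.6 16.4]
```

```bash
python3 -m creep '[0,0.02,0.0006,0.02,0, 0,0.04,0.0006,0.045,0, 0,0.055,0.0006,0.06,0, 0,0.06,0.0006,0.068,0, 0,0.06,0.0006,0.069,0, 0,0.06,0.0006,0.069,0]'
python3 - <<'E'
from h import *
st=ctrl.state(); w=grab("wrist","w8"); s=grab("side"); print(st["eef_pos"])
cv2.imwrite("pics/c8.png",np.vstack([w[0:330,180:480],cv2.resize(s[90:190,230:330],(300,300),interpolation=cv2.INTER_CUBIC)]))
E
```

```text
t: 21.38
eef_pos: [552.1, 259.6, 133.1]
ee_rot: [0.723, 0.691, 0.0, 0.0]
force: [-0.0, 0.7, -3.7]
gripper_width: 34.1
finger_force: 30.0
[552.07101323 259.58657701 133.14462336]
```

View pics/c8.png

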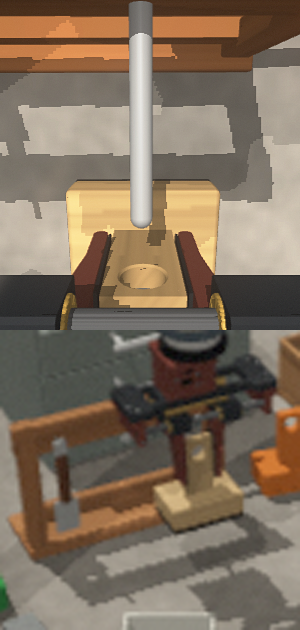

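```bash
python3 - <<'E'
from h import *
st=ctrl.state(); M=R.from_quat(st["ee_rot"]).as_matrix(); p=np.array(st["eef_pos"])
f=lambda P: proj("wrist",p+M@np.array(P,float),st).round(1).tolist()
print("eye front",f([6,.5,-37]),"tip exp",f([30,.5,170*-1+p[2]]),"tip z=166",f([30,.5,p[2]-166]),"root",f([110,.5,p[2]-158]))
E
```

```text
eye front [[323.0, 276.2]] tip exp [[323.0, 223.4]] tip z=166 [[323.0, 220.0]] root [[323.1, 12.7]]
```

```bash
python3 -m creep '[0,0.008,0,0,0, 0,0.018,0,0,0, 0,0.026,0,0.0005,0, 0,0.034,0,0.001,0, 0,0.034,0,0.001,0]'
python3 -m creep '[0,0.008,0,0.001,0, 0,0.016,0,0.002,0, 0,0.024,0,0.003,0, 0,0.031,0,0.0045,0, 0,0.031,0,0.0045,0]'
```

```text
t: 22.1
eef_pos: [553.2, 294.6, 131.5]
ee_rot: [0.722, 0.692, -0.0, 0.0]
force: [-0.2, 0.3, -3.7]
gripper_width: 33.8
finger_force: 30.0
t: 22.72
eef_pos: [554.5, 325.3, 127.0]
ee_rot: [0.722, 0.692, -0.0, -0.0]
force: [0.0, -0.7, -4.5]
gripper_width: 33.8
finger_force: 30.0
```

```bash
python3 -m creep '[0,0,0,0.002,0, 0,0,0,0.004,0, 0,0,0,0.004,0]'
python3 -m creep '[0,0,0,0.001,0, 0,0,0,0.0015,0, 0,0,0,0.0015,0]'
```

```text
t: 23.1
eef_pos: [554.8, 324.6, 123.6]
ee_rot: [0.723, 0.691, 0.0, 0.0]
force: [-0.7, -1.2, 1.0]
gripper_width: 33.9
finger_force: 30.0
t: 23.48
eef_pos: [554.8, 324.7, 123.3]
ee_rot: [0.723, 0.691, 0.0, 0.0]
force: [-5.3, -3.4, 11.4]
gripper_width: 33.8
finger_force: 30.0
```

```bash
python3 -m creep '[0,0,0,-0.001,0, 0,0,0,-0.001,0, 0.45,0,0,-0.001,0, 0.5,0,0,-0.001,0, 0.5,0,0,-0.001,0, 0.6,0,0,-0.001,0, 0.6,0,0,-0.001,0, 0.6,0,0,-0.001,0, 0.6,0,0,-0.001,0]'
python3 - <<'E'
from h import *
w=grab("wrist"); s=grab("side")
cv2.imwrite("pics/c9.png",np.vstack([w[0:330,180:480],cv2.resize(s[90:190,230:330],(300,300),interpolation=cv2.INTER_CUBIC)]))
E
```

```text
t: 24.6
eef_pos: [554.6, 324.8, 122.7]
ee_rot: [0.723, 0.691, 0.0, -0.0]
force: [-0.3, -0.4, -0.9]
gripper_width: 52.7
finger_force: 0.0
```

View pics/c9.png

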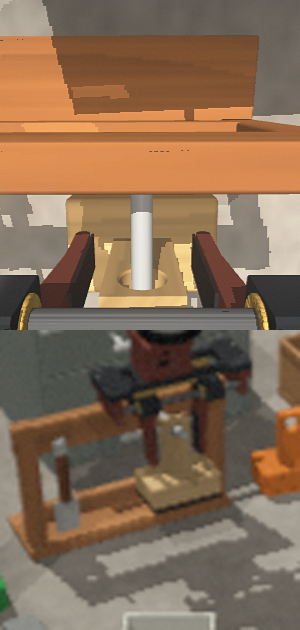

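The peg runs into the eye at crop (143,280) and the tamper hangs free between the opened fingers. Withdrawing straight up.

```bash
python3 -m creep '[0.8,0,0,0,0, 0.9,0,0,0,0, 0.9,0,0,-0.01,0, 0.9,0,0,-0.03,0, 0.9,0,0,-0.06,0, 0.9,0,0,-0.1,0, 0.9,0,0,-0.14,0, 0.9,-0.03,0,-0.16,0, 0.9,-0.06,0,-0.16,0, 0.9,-0.06,0,-0.16,0]'
python3 -m creep '[0.9,0,0,0,0, 0.9,0,0,0,0, 0.9,0,0,0,0, 0.9,0,0,0,0, 0.9,0,0,0,0, 0.9,0,0,0,0, 0.9,0,0,0,0, 0.9,0,0,0,0]'
python3 - <<'E'
from h import *
a=grab("side"); w=grab("wrist")
cv2.imwrite("pics/c10.png",np.vstack([cv2.resize(a[90:190,230:330],(400,300),interpolation=cv2.INTER_CUBIC) if 0 else cv2.resize(a[80:330,200:460],(400,385)),w[0:215,120:520]]))
E
```

```text
t: 25.95
eef_pos: [552.2, 263.6, 284.8]
ee_rot: [0.723, 0.691, 0.001, 0.0]
force: [0.0, 0.4, -0.7]
gripper_width: 78.9
finger_force: 0.0
t: 26.95
eef_pos: [552.0, 264.8, 282.7]
ee_rot: [0.723, 0.691, 0.0, 0.0]
force: [0.1, -0.2, 0.1]
gripper_width: 78.9
finger_force: 0.0
```

View pics/c10.png

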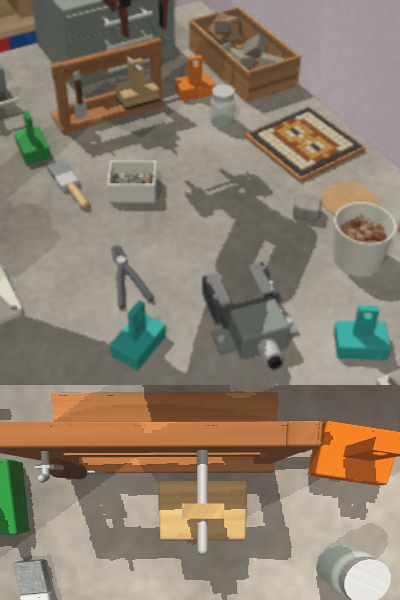

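The tamper hangs mid-peg at crop (203,510), square and clear of the rack face. The bystanders are where they were. I'll let it settle, then hand in.

```bash
for i in 1 2; do python3 -m creep '[0.9,0,0,0,0, 0.9,0,0,0,0, 0.9,0,0,0,0, 0.9,0,0,0,0, 0.9,0,0,0,0, 0.9,0,0,0,0, 0.9,0,0,0,0, 0.9,0,0,0,0, 0.9,0,0,0,0, 0.9,0,0,0,0]' | head -1; done
python3 -c "
from h import *
print(workorder.hand_in())"
```

```text
t: 28.3
t: 29.55
the job is handed in; nothing more can be done
None
```

The wooden tamper was held home in the marker for about 2.5 s, then set down, regripped and hung by its eye on the long peg; I handed the job in at about 30 s, and no verdict was returned.

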